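# Turn the control board over in its rework frame and lock it

### The arm

A 6-joint arm with a two-finger parallel gripper is mounted at the origin on the work surface. World frame = base frame: x ahead of the robot, y to its left, z up, the work surface at z = 0. Lengths are in mm, angles in rad, forces in N, time in s.
With the tool pointing down it reaches from about 250 to 725 mm from the base axis. Payload 9.7 kg.
Tool frame: the origin (TCP) lies at the very end of the fingers, on their centre line; the grasp point (between the pads) lies 19 mm behind it; z points along the fingers, y is the line along which they close (so a half turn about z gives the same grasp; the last joint's range is limited). The gripper opens to 85 mm and grips with 20 to 120 N. Pads are 22 mm wide; open, the fingers measure 114 mm over their backs; the gripper's body (76 mm by 85 mm) begins 54 mm behind the grasp point. The pads swing forward as they close: fully open they stand 13 mm farther back than shut.
Start: joints at [-1.21, 0.087, 0.176, 1.66, 0, 1.571], TCP at [194.16, -514.586, 231.284] pointing down, gripper open.
Joint ranges: [-3.13, 3.13], [-0.85, 1.81], [-1.15, 1.24], [-2.2, 2.28], [-1.44, 1.52], [-3.14, 3.14]. Speed limits (rad/s): [2.22, 2.22, 2.57, 3.14, 3.14, 3.14].

### API

Orientations are given as a unit quaternion [w, x, y, z].
In Python, from station import ctrl gives the robot as it stands. The module is installed in compiled form; this text tells all that it offers.
- The arm moves only by the shell command python3 -m jog 'ROWS'. ROWS is JSON, a list of rows, each an object of numbers: "x", "y", "z": the shift along the world's x, y, z in m; "turn": the turn about the world's z in rad; "hand": the opening, from 0 (shut) to 1 (fully open). A call has exactly 10 rows; each row shifts and turns the commanded pose from where the row before left it; what a row does not reach is not made up. A row lasts 1/12 s, in which the tool goes at most 41.7 mm and 7.16 degrees, less where a joint would pass 70% of its speed; a pose out of reach is approached as far as the arm can. A call is refused whole if a number of a shift passes 0.0417 or a number of a turn 0.125, either way. A call with a gripper value outside its range is refused whole. The fingers move at their own pace and stop on an object; the grip force is fixed at half the most. Time passes only in rows, so rows that do not move let the fingers close, or fill a call up. It gives the time, the measured TCP pose, the force, the opening and the grip force at its end, in the units of the state.
- ctrl.read_state(): the state, without advancing time (a new reading comes with each control period).
- ctrl.read_camera(name): name is "scene" or "top"; returns a dict with "image" (400x640x3 uint8, red, green, blue), "fx", "fy", "cx", "cy" (pixels), "origin" and "attitude" of the camera in the world. Camera axes: x right, y down, z forward; pixel columns grow to the right and rows downward; lengths in mm; the calibration is good to about 2 mm. A picture is of the moment at which its call begins. There is no depth.
- ctrl.hand_in(): hands the job in; it is judged then, once.
Trained networks look in the newest picture that a camera, given by its name, has taken for a name from the list of things; names that differ only in an ending like _2 or _b are one class to them, and where a whole thing is asked for, a point or a joint stands for the part that bears it (a point fixed in the world has none). Each returns a list of dicts, best first, with "confidence" (0 to 1); they miss things now and then, are a little off and sometimes report something else, mostly with a low value. They report only what shows in the picture. A call takes as long as a camera call.
- ctrl.look_for(label, camera): "box" ([left, top, right, bottom] in pixels, round what is visible of it).
- ctrl.silhouettes(label, camera): "mask" (400x640 bool, what is visible of it) and "box" ([left, top, right, bottom] in pixels, round what is visible of it).
- ctrl.spot_point(label, camera): "xy" ([column, row] in pixels: a listed point, or the origin of a listed thing).
The state is a dict: "t": time; "qpos": joint angles; "joint_velocities": joint speeds; "tau": joint torques, N m; "tcp_pos": TCP position; "orientation": TCP orientation; "ft_force": force on the tool from outside, world axes, zero at the start; "moment": the same for the moment, N m; "grip_width": opening from 0.0 (shut) to 1.0 (fully open); "grasp_force": force on a finger pad.
Only numpy, scipy, OpenCV 4.12 (cv2) and the standard library are available. Lean on these libraries where they do the work, as an engineer would, in place of code of your own. Each camera call takes 0.05 s, during which the arm holds its last target. There are 200 camera calls.

### The job

The planer's control board sits component side up in the rework frame, whose carrier has an orange handle. Turn the carrier over about its long axis until the bare solder side faces up and the board lies level, then turn the red lock knob clockwise fully home, so that its rod sits in the slot of the index wheel and locks the board level. Do not press on the board or its components, and leave the screwdriver, the red parts tray and the tape roll where they are.

Things in the scene. Friction and masses are not known exactly. Their poses are not given: they have to be found in the camera images.
- stand: Rework stand, fixed: grey base 130 x 300 x 12 mm, two aluminium uprights (36 x 14 mm, tops 140 mm above the bench) at y = +115 and -115 mm. Origin: centre of the underside, on the bench. The board's turning axis is parallel to its y axis, 120 mm up, above x = 0. Its x axis points away from the robot, yawed within 0.3 rad.
- handle (a point): Centre of the orange handle on the carrier's long edge: cylinder 18 mm in diameter, 30 mm long, parallel to the turning axis and 92 mm from it, 32 mm clear of the edge on an 8 mm stem. Pinched from above by its flat ends (fingers closing along the stand's y) it can turn between the fingers. In the stand's frame: x = -92 cos q, y = 0, z = 120 + 92 sin q mm, q = carrier.
- carrier (a joint): Turn of the steel carrier (112 x 192 x 14 mm) and board, rad. 0: level, component side up, handle towards the robot; grows as the handle goes up and over, away from the robot; 1.571: upright, handle on top; 3.142: turned over, level. Travel -0.25 to 3.55. Stays where left; about 2 N at the handle turns it.
- board (a point): Centre of the green circuit board, 102 x 174 x 4 mm, clamped in the carrier, its long side along the turning axis and its centre on it; this point's z axis points out of the component side (blue capacitors, heat sink, up to 26 mm tall). Fragile: do not press on board or components with more than 8 N (the rules call them carrier_c0 to carrier_c8).
- knob_grip (a point): Point on the vertical axis of the red lock knob, at the middle of its bar grip, 192 mm above the bench, at x = -78, y = +150 mm in the stand's frame. The bar is 46 mm long, 12 mm thick and 26 mm high (from 179 to 205 mm above the bench). White mark: the end on the locking rod's side.
- knob (a joint): Turn of the lock knob, rad, clockwise from above, 0 to the stop at 1.35. Seen from above, its bar and the 8 mm locking rod below point at (1.35 - value) from the stand's x axis towards its y axis. With the board turned over and within about 0.1 rad of level the rod slips into the slot and draws it level; from 0.3 rad off it is blocked, at about 1.1. Friction about 0.06 N m.
- screwdriver: Loose screwdriver, 190 mm long, lying on the bench beyond the frame. Bystander. Origin: about its middle, underside.
- parts_tray: Loose red open tray, 100 x 80 x 35 mm, to the right of the frame. Bystander. Origin: centre of its underside.
- tape_roll: Loose yellow ring of tape, 90 mm outside and 72 mm inside diameter, 25 mm high, to the left of the frame. Bystander. Origin: centre of its underside.
- slot (a point): Centre of the mouth of the index wheel's only slot, 10 mm wide, between two yellow teeth. The wheel, 84 mm across, turns with the carrier at y = +150 mm of the stand, centre on the turning axis; the slot is opposite the handle, this point 36 mm from the axis. With the board turned over and level it faces the lock post, at the height of the rod (120 mm).

How it is judged (in metres and radians):
On the way, in this order (a step that is already met when the one before it is completed fails the run):
1. the board is turned over, within 0.3 rad of level (value of joint carrier between 2.842 and 3.442 rad), for 0.2 s.
2. the knob is turned clockwise to within 0.1 rad of its stop (value of joint knob above 1.25 rad), for 0.2 s.
At the end, for the whole second after the job is handed in: The board is turned over, solder side up, level within 0.08 rad and at rest, and the lock knob is within 0.1 rad of its clockwise stop (value of joint carrier between 3.062 and 3.222 rad and value of joint knob above 1.25 rad and velocity of joint carrier between -0.1 and 0.1 rad/s); the robot touches nothing.
It fails at once if the board or one of its components is pressed with more than 8 N (contact force between any of the fingers, the arm and carrier_c0 above 8 N or contact force between any of the fingers, the arm and carrier_c1 above 8 N or contact force between any of the fingers, the arm and carrier_c2 above 8 N or contact force between any of the fingers, the arm and carrier_c3 above 8 N or contact force between any of the fingers, the arm and carrier_c4 above 8 N or contact force between any of the fingers, the arm and carrier_c5 above 8 N or contact force between any of the fingers, the arm and carrier_c6 above 8 N or contact force between any of the fingers, the arm and carrier_c7 above 8 N or contact force between any of the fingers, the arm and carrier_c8 above 8 N).
It fails at once if the screwdriver, the parts tray or the tape roll is moved by more than 30 mm (distance of any of screwdriver, parts_tray, tape_roll from where it was at the start of the episode above 0.03 m).
It also fails if it takes over 48 s, if anything falls off the work surface, if the arm or the gripper's body presses on something with over 40 N, if the wrist force passes 120 N, or if a joint passes its speed limit or range.

## Working session

There is one attempt and no reset: what is moved stays moved. The work goes in short steps, Python scripts to look and compute and a shell command to move; the robot and the scene stay as the last step left them, time stands still between calls to the robot, and variables do not carry over. Pictures are saved under pics/ and viewed, at most 10 in all, crops included, and the job is handed in when it is done.

```bash
mkdir -p pics
cat > h.py <<'E'
import numpy as np, cv2
from scipy.spatial.transform import Rotation as R
from station import ctrl
def cam(n):
    c=ctrl.read_camera(n); q=c["attitude"]
    c["R"]=R.from_quat(q,scalar_first=True).as_matrix() if np.size(q)==4 else np.array(q).reshape(3,3)
    c["o"]=np.array(c["origin"]); return c
def ray(c,xy): 
    d=c["R"]@np.array([(xy[0]-c["cx"])/c["fx"],(xy[1]-c["cy"])/c["fy"],1]); return d
def at_z(c,xy,z):
    d=ray(c,xy); return c["o"]+d*(z-c["o"][2])/d[2]
def proj(c,p):
    v=c["R"].T@(np.array(p)-c["o"]); return np.array([c["fx"]*v[0]/v[2]+c["cx"],c["fy"]*v[1]/v[2]+c["cy"]])
def tri(obs):
    A=np.zeros((3,3));b=np.zeros(3)
    for c,xy in obs:
        d=ray(c,xy);d/=np.linalg.norm(d);P=np.eye(3)-np.outer(d,d);A+=P;b+=P@c["o"]
    return np.linalg.solve(A,b)
def save(c,n): cv2.imwrite(f"pics/{n}.png",c["image"][:,:,::-1])
E
python3 - <<'E'
from h import *
np.set_printoptions(precision=1,suppress=True)
C={n:cam(n) for n in("scene","top")}
for n,c in C.items(): print(n,c["attitude"],c["o"],c["fx"]); 
cv2.imwrite("pics/a.png",C["scene"]["image"][:,:,::-1]); cv2.imwrite("pics/b.png",C["top"]["image"][:,:,::-1])
for l in["stand","handle","board","knob_grip","slot","screwdriver","parts_tray","tape_roll"]:
    r={}
    for n in C:
        s=ctrl.spot_point(l,n)
        if s: r[n]=s[0]; print(l,n,np.array(s[0]["xy"]),round(s[0]["confidence"],2))
    if len(r)==2: print("   tri",tri([(C[n],r[n]["xy"]) for n in r]))
E
```

```text
scene [-0.2  0.4  0.8 -0.4] [1294.8  577.8  717.6] 378.04544166701413
top [-0.   0.7 -0.7  0. ] [ 584.    61.6 1145.9] 375.5521821610606
stand scene [349.4 237.3] 0.66
stand top [302.3 228.4] 0.68
   tri [559.8  89.9  12.2]
handle scene [367.3 177.8] 0.93
handle top [304.8 262. ] 0.63
   tri [473.9  82.7 172.5]
board scene [348.8 207.1] 0.74
board top [301.4 232.5] 0.67
   tri [553.2  86.1 115.4]
knob_grip scene [414.3 187.8] 0.61
knob_grip top [243.9 266.9] 0.64
   tri [463.8 230.9 186.8]
slot scene [391.  234.5] 0.91
screwdriver scene [314.8 274.2] 0.84
screwdriver top [300.2 170.6] 0.8
   tri [735.8  99.9   5.2]
parts_tray scene [287.8 213.4] 0.65
parts_tray top [382.  227.4] 0.73
   tri [ 566.9 -151.7    2.6]
tape_roll scene [431.2 293.7] 0.83
tape_roll top [300.1 229.3] 0.71
   tri [ 513.6  216.8 -148.7]
```

View pics/a.png

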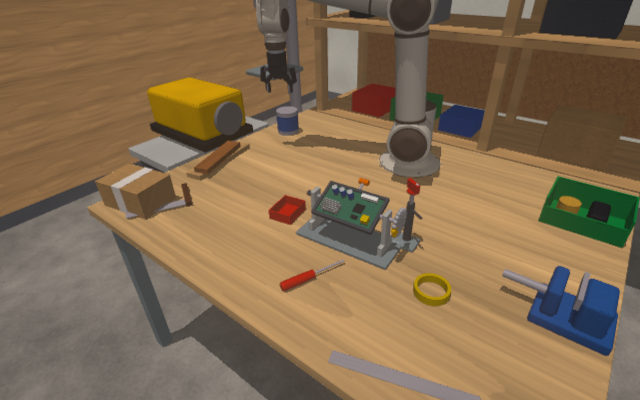

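View pics/b.png

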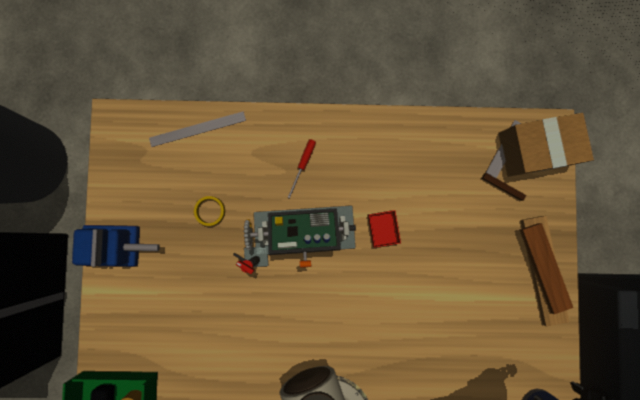

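The scene view shows the frame at about (350,215), with handle (363,181) and red knob (413,187). In the top view, the board is at (303,232), the handle at (305,264), the knob at (246,264), the tray at (384,229), the tape at (209,211) and the screwdriver at (302,169).

Run:
```python
from h import *
a=cv2.imread("pics/a.png")[160:280,290:450]; b=cv2.imread("pics/b.png")[195:285,230:410]
a=cv2.resize(a,None,fx=3.7,fy=3.7,interpolation=2)[:, :]; b=cv2.resize(b,None,fx=4.4,fy=4.4,interpolation=2)
cv2.imwrite("pics/a2.png",a); cv2.imwrite("pics/b2.png",b)
```

```text
(no output)
```

View pics/a2.png

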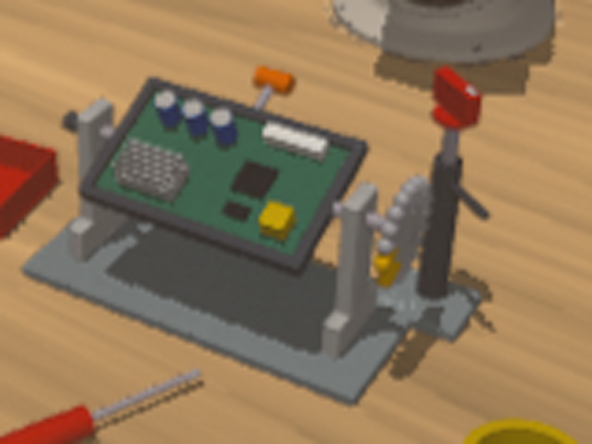

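View pics/b2.png

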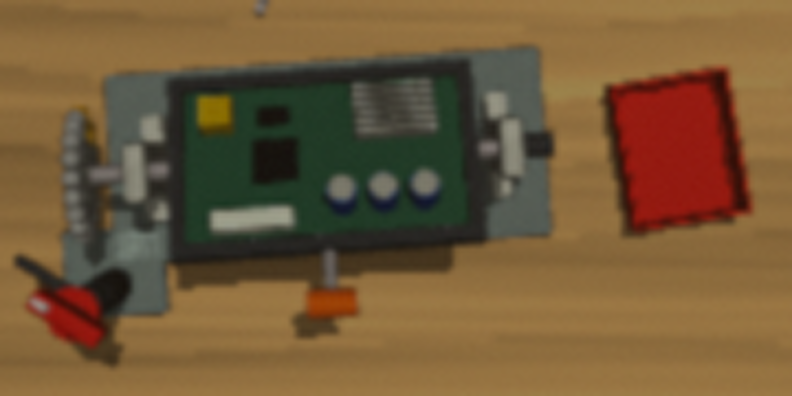

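Both crops show the carrier tilted with the handle raised, so q is about 0.5. The knob bar's white mark is towards +y/+x at (38,303), the handle at (332,302), and the base corners at (538,47), (551,235) and (104,76). The tray is clear on the right.

```bash
cat >> h.py <<'E'
def S(p,P):
    x,y,w=p[:3];c,s=np.cos(w),np.sin(w); P=np.array(P,float); return np.array([x+c*P[0]-s*P[1],y+s*P[0]+c*P[1],P[2]])
def H(q): return [-92*np.cos(q),0,120+92*np.sin(q)]
E
python3 - <<'E'
from h import *
from scipy.optimize import least_squares
np.set_printoptions(precision=3,suppress=True)
C={n:cam(n) for n in("scene","top")}
t=lambda u,v:("top",(230+u/4.4-.4,195+v/4.4-.4)); s=lambda u,v:("scene",(290+u/3.7-.4,160+v/3.7-.4))
F=[([65,-150,12],t(538,47)),([-65,-150,12],t(551,235)),([65,150,12],t(104,76)),([-78,150,205],t(67,318)),
 ([0,115,140],t(134,172)),([0,-115,140],t(513,150)),([65,-150,6],s(22,268)),([65,150,6],s(355,400)),([-78,150,192],s(456,100))]
G=[t(332,302),s(273,80)]
def f(p): return np.concatenate([proj(C[n],S(p,P))-xy for P,(n,xy) in F]+[proj(C[n],S(p,H(p[3])))-xy for n,xy in G])
r=least_squares(f,[560,88,-.07,.5],loss="soft_l1"); p=r.x; print(p); print(f(p).reshape(-1,2).round(1).tolist())
np.save("p.npy",p)
for n,P in [("handle",H(p[3])),("knob",[-78,150,192]),("up",H(1.57)),("end",H(3.14))]: print(n,S(p,P).round(1))
a=at_z(C["top"],t(38,303)[1],205);b=at_z(C["top"],t(97,338)[1],205);d=a-b;print("knob bar world ang",np.arctan2(d[1],d[0]),"knob",1.35-(np.arctan2(d[1],d[0])-p[2]))
print(ctrl.read_state()["orientation"], ctrl.read_state()["grip_width"])
E
```

```text
[555.225  84.183   0.083   0.441]
[[0.6, -0.1], [0.7, 0.3], [0.0, -0.4], [-0.6, 0.4], [0.2, 0.2], [0.1, -0.4], [-0.0, 0.6], [-0.2, 1.1], [0.4, -0.8], [0.1, 0.0], [0.5, -0.1]]
handle [472.3  77.3 159.3]
knob [465.  227.2 192. ]
up [555.2  84.2 212. ]
end [646.9  91.8 120.1]
knob bar world ang 1.0593786090245794 knob 0.3739962967697652
[0.    0.984 0.179 0.   ] 1.0039046426432463
```

```bash
python3 -m jog '[{"x":0.0174,"y":0.037,"turn":0.125},{"x":0.0174,"y":0.037,"turn":0.125},{"x":0.0174,"y":0.037,"turn":0.125},{"x":0.0174,"y":0.037,"turn":0.125},{"x":0.0174,"y":0.037,"turn":0.125},{"x":0.0174,"y":0.037,"turn":0.125},{"x":0.0174,"y":0.037,"turn":0.125},{"x":0.0174,"y":0.037,"turn":0.125},{"x":0.0174,"y":0.037,"turn":0.125},{"x":0.0174,"y":0.037,"turn":0.125}]'
```

```text
validation failed for argument at $[0]...
```

```bash
python3 -m jog '[{"x":0.0174,"y":0.037,"turn":0.125},{"x":0.0174,"y":0.037,"turn":0.125},{"x":0.0174,"y":0.037,"turn":0.125},{"x":0.0174,"y":0.037,"turn":0.125},{"x":0.0174,"y":0.037,"turn":0.125},{"x":0.0174,"y":0.037,"turn":0.125},{"turn":0.125},{"turn":0.125},{"turn":0.125},{"turn":0.125}]'; python3 -c "
from h import *
s=ctrl.read_state();print(s['qpos'],s['tcp_pos'],R.from_quat(s['orientation'],scalar_first=True).as_matrix()[:,1])"
```

```text
[-1.21001403e+00  8.68671559e-02  1.75875344e-01  1.65979957e+00
  1.07868852e-05  1.57082443e+00] [ 194.15154461 -514.57776564  231.28957247] [ 3.52979981e-01 -9.35630874e-01  4.94493200e-06]validation failed for argument at $[0]...
```

```bash
python3 -m jog '[{"x":0.0174,"y":0.037,"z":0,"turn":0.12,"hand":1},{"x":0.0174,"y":0.037,"z":0,"turn":0.12,"hand":1},{"x":0.0174,"y":0.037,"z":0,"turn":0.12,"hand":1},{"x":0.0174,"y":0.037,"z":0,"turn":0.12,"hand":1},{"x":0.0174,"y":0.037,"z":0,"turn":0.12,"hand":1},{"x":0.0174,"y":0.037,"z":0,"turn":0.12,"hand":1},{"x":0.0174,"y":0.037,"z":0,"turn":0.12,"hand":1},{"x":0.0174,"y":0.037,"z":0,"turn":0.12,"hand":1},{"x":0.0174,"y":0.037,"z":0,"turn":0.12,"hand":1},{"x":0.0174,"y":0.037,"z":0,"turn":0.12,"hand":1}]'
```

```text
t: 1.83
tcp_pos: [368.4, -142.7, 231.6]
orientation: [0.0, 0.709, 0.706, 0.0]
ft_force: [0.6, -0.7, 0.0]
grip_width: 1.001
grasp_force: 0.0
```

```bash
python3 -m jog '[{"x":0.0173,"y":0.0367,"z":0,"turn":0.12,"hand":1},{"x":0.0173,"y":0.0367,"z":0,"turn":0.12,"hand":1},{"x":0.0173,"y":0.0367,"z":0,"turn":0.12,"hand":1},{"x":0.0173,"y":0.0367,"z":0,"turn":0.12,"hand":1},{"x":0.0173,"y":0.0367,"z":0,"turn":0.12,"hand":1},{"x":0.0173,"y":0.0367,"z":0,"turn":0.12,"hand":1},{"x":0,"y":0,"z":0,"turn":0.12,"hand":1},{"x":0,"y":0,"z":0,"turn":0.12,"hand":1},{"x":0,"y":0,"z":0,"turn":0.12,"hand":1},{"x":0,"y":0,"z":0,"turn":0.12,"hand":1}]'
cat >> h.py <<'E'
def st():
    s=ctrl.read_state();y=R.from_quat(s['orientation'],scalar_first=True).as_matrix()[:,1]
    print(s['t'],np.round(s['qpos'],2),np.round(s['tcp_pos'],1),'yang',np.arctan2(y[1],y[0]).round(3),np.round(s['ft_force'],1))
E
python3 -c "
from h import *
st()"
```

```text
t: 2.67
tcp_pos: [472.0, 76.1, 231.2]
orientation: [-0.0, 0.186, 0.983, -0.0]
ft_force: [0.8, -0.5, -0.5]
grip_width: 1.004
grasp_force: 0.0
2.6667 [ 0.16 -0.08  0.    1.66 -0.    0.53] [472.   76.1 231.2] yang 1.197 [ 0.8 -0.5 -0.5]
```

```bash
python3 -m jog '[{"x":0,"y":0.001,"z":-0.01,"turn":0.114,"hand":1},{"x":0,"y":0,"z":-0.01,"turn":0.114,"hand":1},{"x":0,"y":0,"z":-0.01,"turn":0.114,"hand":1},{"x":0,"y":0,"z":-0.01,"turn":0.114,"hand":1},{"x":0,"y":0,"z":-0.012,"turn":0,"hand":1},{"x":0,"y":0,"z":-0.012,"turn":0,"hand":1},{"x":0,"y":0,"z":-0.01,"turn":0,"hand":1},{"x":0,"y":0,"z":-0.01,"turn":0,"hand":1},{"x":0,"y":0,"z":-0.01,"turn":0,"hand":1},{"x":0,"y":0,"z":0,"turn":0,"hand":1}]'; python3 -c "
from h import *
st()
a=cam('scene')['image'][130:280,270:450];b=cam('top')['image'][195:285,230:350]
a=cv2.resize(a,None,fx=2.2,fy=2.2,interpolation=2);b=cv2.resize(b,None,fx=3.3,fy=3.67,interpolation=2)[:330]
cv2.imwrite('pics/c.png',np.hstack([a,b])[:,:,::-1])"
```

```text
t: 3.5
tcp_pos: [471.1, 76.5, 135.0]
orientation: [-0.001, -0.037, 0.999, -0.0]
ft_force: [-0.6, -0.5, -0.3]
grip_width: 1.001
grasp_force: 0.0
3.5 [ 0.16 -0.1  -0.19  1.48 -0.    0.09] [471.1  76.5 135. ] yang 1.645 [-0.6 -0.5 -0.3]
```

View pics/c.png

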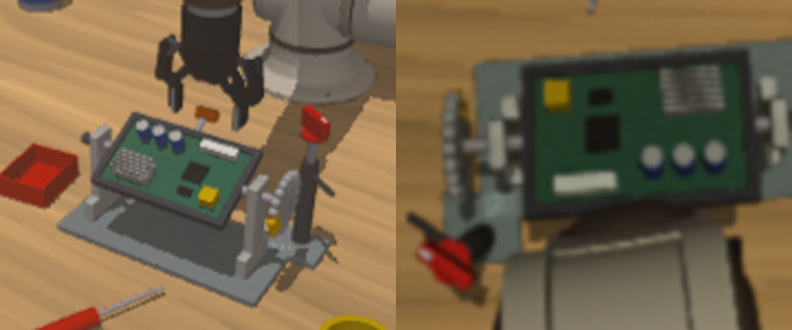

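The open fingers straddle the orange handle at about (207,113) in the left crop, clear of the board, so I'm closing on it.

```bash
python3 -m jog '[{"x":0,"y":0,"z":0,"turn":0,"hand":0},{"x":0,"y":0,"z":0,"turn":0,"hand":0},{"x":0,"y":0,"z":0,"turn":0,"hand":0},{"x":0,"y":0,"z":0,"turn":0,"hand":0},{"x":0,"y":0,"z":0,"turn":0,"hand":0},{"x":0,"y":0,"z":0,"turn":0,"hand":0},{"x":0,"y":0,"z":0,"turn":0,"hand":0},{"x":0,"y":0,"z":0,"turn":0,"hand":0},{"x":0,"y":0,"z":0,"turn":0,"hand":0},{"x":0,"y":0,"z":0,"turn":0,"hand":0}]'
python3 - <<'E'
from h import *
st(); p=np.load("p.npy")
C=[cam("scene"),cam("top")]
for n in("scene","top"): print(n,ctrl.spot_point("handle",n)[:1])
for n,c in zip(("scene","top"),C): print(proj(c,S(p,H(p[3]))))
print("waypoints rel. q0:")
q0=p[3]; N=30; prev=S(p,H(q0))
for k in range(1,N+1):
    w=S(p,H(q0+(3.18-q0)*k/N)); print(k,(w-prev).round(1)); prev=w
E
```

```text
t: 4.43
tcp_pos: [471.9, 77.2, 137.6]
orientation: [0.0, -0.038, 0.999, 0.001]
ft_force: [-1.4, 4.6, 0.9]
grip_width: 0.335
grasp_force: 60.6
4.4333 [ 0.16 -0.1  -0.19  1.48  0.    0.09] [471.9  77.2 137.6] yang 1.647 [-1.4  4.6  0.9]
scene [{'xy': [364.6, 181.2], 'confidence': 0.97}]
top [{'xy': [307.0, 260.2], 'confidence': 0.58}]
[363.87511099 181.07332467]
[305.13160836 263.26756532]
waypoints rel. q0:
1 [3.9 0.3 7.4]
2 [4.6 0.4 7. ]
3 [5.2 0.4 6.6]
4 [5.8 0.5 6.1]
5 [6.3 0.5 5.5]
6 [6.8 0.6 4.9]
7 [7.2 0.6 4.3]
8 [7.6 0.6 3.6]
9 [7.8 0.7 2.9]
10 [8.1 0.7 2.2]
11 [8.2 0.7 1.4]
12 [8.3 0.7 0.7]
13 [ 8.4  0.7 -0.1]
14 [ 8.3  0.7 -0.9]
15 [ 8.2  0.7 -1.6]
16 [ 8.   0.7 -2.4]
17 [ 7.8  0.7 -3.1]
18 [ 7.5  0.6 -3.8]
19 [ 7.1  0.6 -4.5]
20 [ 6.7  0.6 -5.1]
21 [ 6.2  0.5 -5.7]
22 [ 5.6  0.5 -6.2]
23 [ 5.   0.4 -6.7]
24 [ 4.4  0.4 -7.1]
25 [ 3.7  0.3 -7.5]
26 [ 3.   0.3 -7.8]
27 [ 2.3  0.2 -8.1]
28 [ 1.6  0.1 -8.2]
29 [ 0.8  0.1 -8.4]
30 [ 0.1  0.  -8.4]
```

```bash
python3 -m jog '[{"x":0.0039,"y":0.0003,"z":0.0074,"turn":0,"hand":0},{"x":0.0046,"y":0.0004,"z":0.007,"turn":0,"hand":0},{"x":0.0052,"y":0.0004,"z":0.0066,"turn":0,"hand":0},{"x":0.0058,"y":0.0005,"z":0.0061,"turn":0,"hand":0},{"x":0.0063,"y":0.0005,"z":0.0055,"turn":0,"hand":0},{"x":0.0068,"y":0.0006,"z":0.0049,"turn":0,"hand":0},{"x":0.0072,"y":0.0006,"z":0.0043,"turn":0,"hand":0},{"x":0.0076,"y":0.0006,"z":0.0036,"turn":0,"hand":0},{"x":0.0078,"y":0.0007,"z":0.0029,"turn":0,"hand":0},{"x":0.0081,"y":0.0007,"z":0.0022,"turn":0,"hand":0}]'
```

```text
t: 5.47
tcp_pos: [533.8, 82.6, 187.6]
orientation: [-0.002, -0.038, 0.999, 0.001]
ft_force: [-10.3, 5.0, 2.5]
grip_width: 0.337
grasp_force: 59.3
```

```bash
python3 -m jog '[{"x":0.0082,"y":0.0007,"z":0.0014,"turn":0,"hand":0},{"x":0.0083,"y":0.0007,"z":0.0007,"turn":0,"hand":0},{"x":0.0084,"y":0.0007,"z":-0.0001,"turn":0,"hand":0},{"x":0.0083,"y":0.0007,"z":-0.0009,"turn":0,"hand":0},{"x":0.0082,"y":0.0007,"z":-0.0016,"turn":0,"hand":0},{"x":0.008,"y":0.0007,"z":-0.0024,"turn":0,"hand":0},{"x":0.0078,"y":0.0007,"z":-0.0031,"turn":0,"hand":0},{"x":0.0075,"y":0.0006,"z":-0.0038,"turn":0,"hand":0},{"x":0.0071,"y":0.0006,"z":-0.0045,"turn":0,"hand":0},{"x":0.0067,"y":0.0006,"z":-0.0051,"turn":0,"hand":0}]'
```

```text
t: 6.3
tcp_pos: [614.4, 89.5, 169.9]
orientation: [0.001, -0.038, 0.999, 0.001]
ft_force: [-4.1, 3.7, 6.6]
grip_width: 0.337
grasp_force: 64.8
```

Tracking well. Finishing the arc, a little short, to level.

```bash
python3 -m jog '[{"x":0.0062,"y":0.0005,"z":-0.0057,"turn":0,"hand":0},{"x":0.0056,"y":0.0005,"z":-0.0062,"turn":0,"hand":0},{"x":0.005,"y":0.0004,"z":-0.0067,"turn":0,"hand":0},{"x":0.0044,"y":0.0004,"z":-0.0071,"turn":0,"hand":0},{"x":0.0037,"y":0.0003,"z":-0.0075,"turn":0,"hand":0},{"x":0.003,"y":0.0003,"z":-0.0078,"turn":0,"hand":0},{"x":0.0023,"y":0.0002,"z":-0.0081,"turn":0,"hand":0},{"x":0.0016,"y":0.0001,"z":-0.0082,"turn":0,"hand":0},{"x":0.0008,"y":0.0001,"z":-0.0084,"turn":0,"hand":0},{"x":0,"y":0,"z":-0.003,"turn":0,"hand":0}]'
python3 - <<'E'
from h import *
st(); p=np.load("p.npy")
C=[cam("scene"),cam("top")]
for n,c in zip(("scene","top"),C):
    for l in("handle","slot"): print(n,l,[ (x['xy'],x['confidence']) for x in ctrl.spot_point(l,n)[:1]])
    for q in(2.9,3.0,3.14,3.25): print(q,proj(c,S(p,H(q))).round(1),proj(c,S(p,[36*np.cos(q),150,120-36*np.sin(q)])).round(1))
a=C[0]['image'][130:280,270:450];b=C[1]['image'][180:285,220:360]
a=cv2.resize(a,None,fx=2.2,fy=2.2,interpolation=2);b=cv2.resize(b,None,fx=2.85,fy=3.143,interpolation=2)[:330]
cv2.imwrite('pics/d.png',np.hstack([a,b])[:,:,::-1])
E
```

```text
t: 7.13
tcp_pos: [645.8, 92.4, 99.2]
orientation: [-0.001, -0.038, 0.999, 0.001]
ft_force: [-5.2, 5.2, 6.4]
grip_width: 0.337
grasp_force: 78.4
7.1333 [0.14 0.32 0.2  1.45 0.   0.07] [645.8  92.4  99.2] yang 1.647 [-5.2  5.2  6.4]
scene handle [([330.5, 213.6], 0.94)]
scene slot [([403.3, 217.4], 0.87)]
2.9 [332.8 215.1] [403.9 218.3]
3.0 [332.5 218.2] [404.1 217.1]
3.14 [332.3 222.3] [404.4 215.6]
3.25 [332.5 225.2] [404.5 214.4]
top handle []
top slot [([251.2, 248.8], 0.58)]
2.9 [301.2 197.7] [249.6 247.1]
3.0 [301.3 197.2] [249.4 247.5]
3.14 [301.4 197.2] [249.1 247.8]
3.25 [301.5 197.6] [248.8 247.8]
```

View pics/d.png

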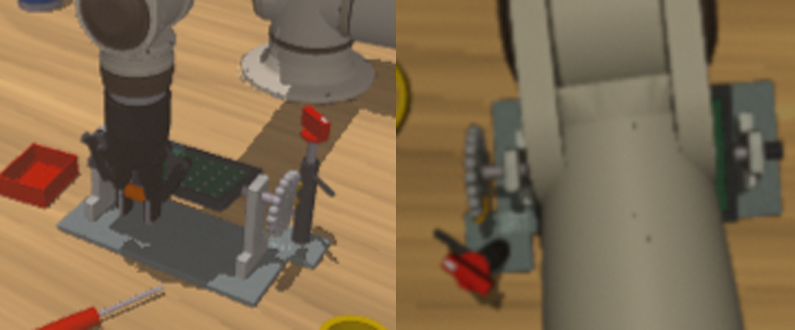

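The board is solder side up and the handle sits between the fingers at (134,191). I'm releasing, rising and measuring the level unobstructed.

```bash
python3 -m jog '[{"x":0,"y":0,"z":0,"turn":0,"hand":1},{"x":0,"y":0,"z":0,"turn":0,"hand":1},{"x":0,"y":0,"z":0,"turn":0,"hand":1},{"x":0,"y":0,"z":0,"turn":0,"hand":1},{"x":0,"y":0,"z":0,"turn":0,"hand":1},{"x":0,"y":0,"z":0.025,"turn":0,"hand":1},{"x":0,"y":0,"z":0.025,"turn":0,"hand":1},{"x":0,"y":0,"z":0.025,"turn":0,"hand":1},{"x":0,"y":0,"z":0.035,"turn":0,"hand":1},{"x":0,"y":0,"z":0.035,"turn":0,"hand":1}]'
python3 - <<'E'
from h import *
st(); p=np.load("p.npy")
C=[cam("scene"),cam("top")]
for n,c in zip(("scene","top"),C):
    for l in("handle","slot","board"): print(n,l,[ (x['xy'],x['confidence']) for x in ctrl.spot_point(l,n)[:1]])
    for q in(2.9,3.0,3.14,3.25): print(q,proj(c,S(p,H(q))).round(1),proj(c,S(p,[36*np.cos(q),150,120-36*np.sin(q)])).round(1))
a=C[0]['image'][160:280,290:450]
cv2.imwrite('pics/e.png',cv2.resize(a,None,fx=4.5,fy=4.5,interpolation=2)[:,:,::-1])
E
```

```text
t: 8.27
tcp_pos: [645.9, 91.2, 245.6]
orientation: [-0.001, -0.037, 0.999, -0.0]
ft_force: [1.1, -0.9, 0.4]
grip_width: 1.001
grasp_force: 0.0
8.2667 [ 0.14  0.36  0.52  1.74 -0.    0.07] [645.9  91.2 245.6] yang 1.646 [ 1.1 -0.9  0.4]
scene handle [([335.7, 214.8], 0.92)]
scene slot [([403.3, 215.9], 0.57)]
scene board [([348.2, 205.5], 0.63)]
2.9 [332.8 215.1] [403.9 218.3]
3.0 [332.5 218.2] [404.1 217.1]
3.14 [332.3 222.3] [404.4 215.6]
3.25 [332.5 225.2] [404.5 214.4]
top handle []
top slot [([254.1, 247.8], 0.65)]
top board []
2.9 [301.2 197.7] [249.6 247.1]
3.0 [301.3 197.2] [249.4 247.5]
3.14 [301.4 197.2] [249.1 247.8]
3.25 [301.5 197.6] [248.8 247.8]
```

View pics/e.png

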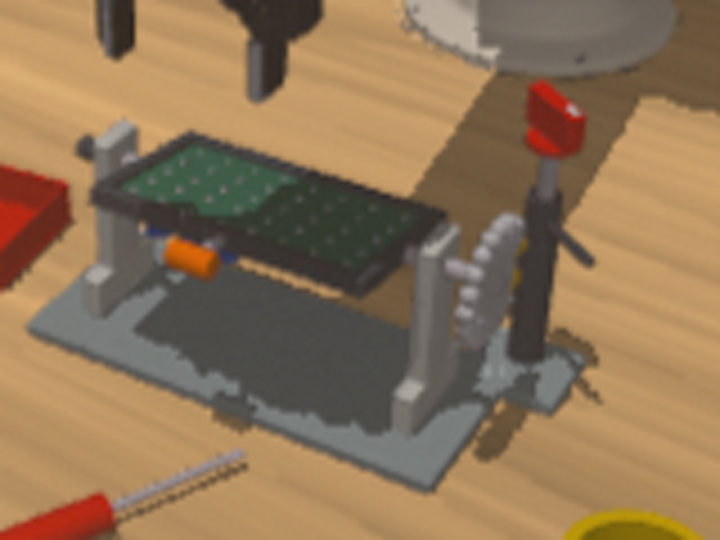

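The board is turned over, handle at (190,258). The top corners of the carrier are near (93,190), (358,280), (447,213) and (192,133). I'll fit q to them.

Run:
```python
from h import *
from scipy.optimize import least_squares
p=np.load("p.npy"); c=cam("scene")
def U(q,a,y,b): # a toward handle side, b solder normal
    return S(p,[-a*np.cos(q)-b*np.sin(q),y,120+a*np.sin(q)-b*np.cos(q)])
s=lambda u,v:np.array((290+u/4.5-.4,160+v/4.5-.4))
O=[((56,-96,7),s(93,189)),((56,96,7),s(358,280)),((-56,96,7),s(447,213)),((-56,-96,7),s(192,133)),((92,0,0),s(190,258))]
f=lambda v:np.concatenate([proj(c,U(v[0],*P))-xy for P,xy in O])
r=least_squares(f,[3.1],loss="soft_l1");print(r.x,f(r.x).reshape(-1,2).round(1).tolist())
for q in(2.9,3.0,3.14): print(q,f([q]).reshape(-1,2).round(1).tolist())
# fixed reference check
for P,(u,v) in [([0,115,140],(440,232)),([0,-115,140],(118,127)),([65,150,12],(432,488)),([65,-150,12],(28,328)),([-78,150,205],(556,98))]: print(P,proj(c,S(p,P))-s(u,v))
```

```text
[2.9786944] [[0.2, -1.2], [2.4, -0.4], [0.2, -0.1], [-1.0, -0.7], [0.7, 0.6]]
2.9 [[0.4, -2.7], [2.8, -2.0], [0.0, 1.2], [-1.1, 0.6], [1.0, -1.9]]
3.0 [[0.1, -0.8], [2.3, 0.0], [0.3, -0.5], [-1.0, -1.0], [0.7, 1.2]]
3.14 [[-0.1, 1.7], [1.9, 2.7], [0.4, -2.8], [-1.1, -3.2], [0.5, 5.3]]
[0, 115, 140] [-7.14770914e-04  9.68130349e-01]
[0, -115, 140] [-0.28018736  0.97664472]
[65, 150, 12] [-0.0906071  -0.93933625]
[65, -150, 12] [-0.42099443 -1.40872069]
[-78, 150, 205] [0.59932423 0.29964113]
```

The carrier reads about 2.98, so it is 0.16 short. I'm pushing the handle down from above with shut fingers, stopping once just above it.

```bash
python3 -m jog '[{"x":0,"y":0,"z":0,"turn":0,"hand":0},{"x":0,"y":0,"z":0,"turn":0,"hand":0},{"x":0,"y":0,"z":-0.01,"turn":0,"hand":0},{"x":0,"y":0,"z":-0.015,"turn":0,"hand":0},{"x":0,"y":0,"z":-0.015,"turn":0,"hand":0},{"x":0,"y":0,"z":-0.015,"turn":0,"hand":0},{"x":0,"y":0,"z":-0.015,"turn":0,"hand":0},{"x":0,"y":0,"z":-0.01,"turn":0,"hand":0},{"x":0,"y":0,"z":-0.01,"turn":0,"hand":0},{"x":0,"y":0,"z":0,"turn":0,"hand":0}]'
```

```text
t: 9.55
tcp_pos: [645.6, 91.3, 152.4]
orientation: [-0.001, -0.038, 0.999, -0.0]
ft_force: [-0.5, 0.7, -1.3]
grip_width: 0.001
grasp_force: 0.0
```

```bash
python3 -m jog '[{"x":0,"y":0,"z":-0.003,"turn":0,"hand":0},{"x":0,"y":0,"z":-0.003,"turn":0,"hand":0},{"x":0,"y":0,"z":-0.003,"turn":0,"hand":0},{"x":0,"y":0,"z":-0.003,"turn":0,"hand":0},{"x":0,"y":0,"z":-0.003,"turn":0,"hand":0},{"x":0,"y":0,"z":-0.003,"turn":0,"hand":0},{"x":0,"y":0,"z":-0.002,"turn":0,"hand":0},{"x":0,"y":0,"z":-0.002,"turn":0,"hand":0},{"x":0,"y":0,"z":-0.001,"turn":0,"hand":0},{"x":0,"y":0,"z":0,"turn":0,"hand":0}]'
cat > q.py <<'E'
from h import *
import sys
st(); p=np.load("p.npy"); c=cam("scene")
print([(x['xy'],x['confidence']) for x in ctrl.spot_point("handle","scene")[:1]])
a=c['image'][160:280,290:450]
cv2.imwrite(f'pics/{sys.argv[1]}.png',cv2.resize(a,None,fx=4.5,fy=4.5,interpolation=2)[:,:,::-1])
hsv=cv2.cvtColor(c['image'],cv2.COLOR_RGB2HSV)[190:250,310:350]
m=(hsv[...,0]>6)&(hsv[...,0]<14)&(hsv[...,1]>200)&(hsv[...,2]>120)
v,u=np.nonzero(m);print("orange px",m.sum(),u.mean()+310,v.mean()+190,"rows",v.min()+190,v.max()+190)
for q in(2.9,3.0,3.1,3.14,3.2): print(q,proj(c,S(p,H(q))).round(1))
E
python3 q.py f
```

```text
t: 10.38
tcp_pos: [646.2, 91.4, 131.4]
orientation: [-0.0, -0.038, 0.999, -0.0]
ft_force: [0.2, -0.6, -0.5]
grip_width: 0.001
grasp_force: 0.0
10.3833 [ 0.14  0.32  0.26  1.51 -0.    0.07] [646.2  91.4 131.4] yang 1.646 [ 0.2 -0.6 -0.5]
[([331.2, 218.0], 0.95)]
orange px 34 331.8235294117647 222.1764705882353 rows 220 225
2.9 [332.8 215.1]
3.0 [332.5 218.2]
3.1 [332.3 221.1]
3.14 [332.3 222.3]
3.2 [332.4 223.9]
```

View pics/f.png

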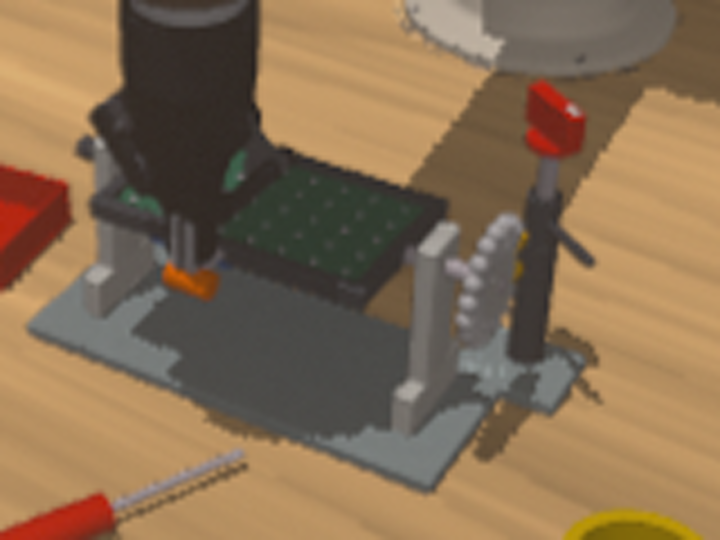

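The handle is now at (190,282), about q 3.11, with the tip touching it, which is close enough for the rod to draw level. Moving to the knob.

```bash
python3 -m jog '[{"x":0,"y":0,"z":0.03,"turn":0,"hand":0},{"x":0,"y":0,"z":0.035,"turn":0,"hand":0},{"x":0,"y":0,"z":0.035,"turn":0,"hand":0},{"x":0,"y":0,"z":0.035,"turn":0,"hand":0},{"x":-0.0302,"y":0.0226,"z":0,"turn":0.12,"hand":0.7},{"x":-0.0302,"y":0.0226,"z":0,"turn":0.12,"hand":0.7},{"x":-0.0302,"y":0.0226,"z":0,"turn":0.12,"hand":0.7},{"x":-0.0302,"y":0.0226,"z":0,"turn":0.12,"hand":0.7},{"x":-0.0302,"y":0.0226,"z":0,"turn":0.12,"hand":0.7},{"x":-0.0302,"y":0.0226,"z":0,"turn":0.12,"hand":0.7}]'; python3 -c "
from h import *
st()"; python3 q.py g
```

```text
t: 11.32
tcp_pos: [463.4, 227.6, 266.6]
orientation: [-0.0, -0.39, 0.921, 0.0]
ft_force: [0.3, 0.6, 1.2]
grip_width: 0.699
grasp_force: 0.0
11.3167 [ 0.46  0.02  0.18  1.73  0.   -0.34] [463.4 227.6 266.6] yang 2.372 [0.3 0.6 1.2]
11.3167 [ 0.46  0.02  0.18  1.73  0.   -0.34] [463.4 227.6 266.6] yang 2.372 [0.3 0.6 1.2]
[([330.5, 219.0], 0.71)]
orange px 37 332.0 221.24324324324323 rows 218 225
2.9 [332.8 215.1]
3.0 [332.5 218.2]
3.1 [332.3 221.1]
3.14 [332.3 222.3]
3.2 [332.4 223.9]
```

```bash
python3 -m jog '[{"x":0.0015,"y":0,"z":0,"turn":0.12,"hand":0.7},{"x":0,"y":0,"z":-0.005,"turn":0.12,"hand":0.7},{"x":0,"y":0,"z":-0.012,"turn":0.02,"hand":0.7},{"x":0,"y":0,"z":-0.012,"turn":0,"hand":0.7},{"x":0,"y":0,"z":-0.012,"turn":0,"hand":0.7},{"x":0,"y":0,"z":-0.012,"turn":0,"hand":0.7},{"x":0,"y":0,"z":-0.012,"turn":0,"hand":0.7},{"x":0,"y":0,"z":-0.011,"turn":0,"hand":0.7},{"x":0,"y":0,"z":-0.01,"turn":0,"hand":0.7},{"x":0,"y":0,"z":0,"turn":0,"hand":0.7}]'; python3 -c "
from h import *
st()
a=cam('scene')['image'][130:280,300:450]
cv2.imwrite('pics/g2.png',cv2.resize(a,None,fx=4,fy=4,interpolation=2)[:,:,::-1])"
```

```text
t: 12.25
tcp_pos: [466.1, 226.5, 178.4]
orientation: [-0.001, -0.503, 0.864, 0.0]
ft_force: [-0.5, -0.5, -0.3]
grip_width: 0.698
grasp_force: 0.0
12.25 [ 0.45  0.   -0.02  1.56 -0.   -0.6 ] [466.1 226.5 178.4] yang 2.625 [-0.5 -0.5 -0.3]
```

View pics/g2.png

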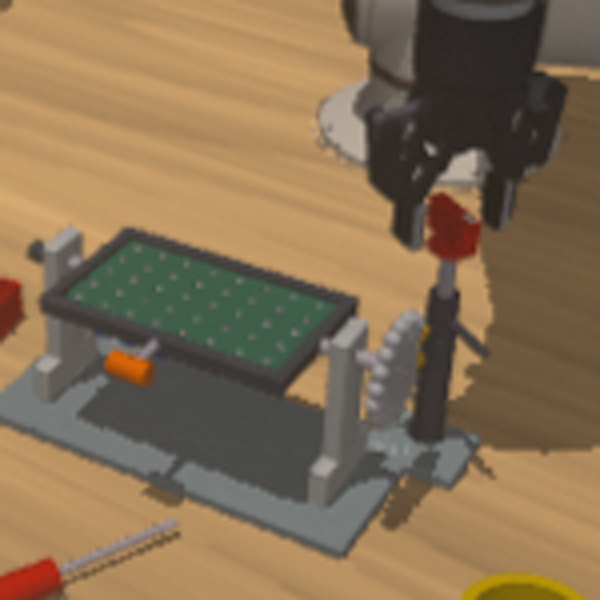

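The fingers straddle the red bar at (452,228), and the handle hangs level at (130,368). Closing.

```bash
python3 -m jog '[{"x":0,"y":0,"z":0,"turn":0,"hand":0},{"x":0,"y":0,"z":0,"turn":0,"hand":0},{"x":0,"y":0,"z":0,"turn":0,"hand":0},{"x":0,"y":0,"z":0,"turn":0,"hand":0},{"x":0,"y":0,"z":0,"turn":0,"hand":0},{"x":0,"y":0,"z":0,"turn":0,"hand":0},{"x":0,"y":0,"z":0,"turn":0,"hand":0},{"x":0,"y":0,"z":0,"turn":-0.05,"hand":0},{"x":0,"y":0,"z":0,"turn":-0.05,"hand":0},{"x":0,"y":0,"z":0,"turn":-0.05,"hand":0}]'; python3 -c "
from h import *
st();print(ctrl.read_state()['moment'])"
```

```text
t: 13.13
tcp_pos: [466.2, 227.5, 181.5]
orientation: [0.0, -0.437, 0.9, 0.001]
ft_force: [-4.8, 2.2, 4.3]
grip_width: 0.131
grasp_force: 59.2
13.1333 [ 0.45 -0.   -0.01  1.56  0.   -0.45] [466.2 227.5 181.5] yang 2.474 [-4.8  2.2  4.3]
[0.29817023 0.86064248 0.07956582]
```

```bash
python3 -m jog '[{"x":0,"y":0,"z":0,"turn":-0.08,"hand":0},{"x":0,"y":0,"z":0,"turn":-0.08,"hand":0},{"x":0,"y":0,"z":0,"turn":-0.08,"hand":0},{"x":0,"y":0,"z":0,"turn":-0.08,"hand":0},{"x":0,"y":0,"z":0,"turn":-0.08,"hand":0},{"x":0,"y":0,"z":0,"turn":-0.08,"hand":0},{"x":0,"y":0,"z":0,"turn":-0.08,"hand":0},{"x":0,"y":0,"z":0,"turn":-0.06,"hand":0},{"x":0,"y":0,"z":0,"turn":-0.06,"hand":0},{"x":0,"y":0,"z":0,"turn":-0.04,"hand":0}]'; python3 -c "
from h import *
st();print(ctrl.read_state()['moment'])"
```

```text
t: 13.97
tcp_pos: [466.2, 227.3, 181.5]
orientation: [-0.0, -0.091, 0.996, 0.0]
ft_force: [-4.9, 1.2, 4.7]
grip_width: 0.125
grasp_force: 59.2
13.9667 [ 0.45 -0.   -0.01  1.56  0.    0.27] [466.2 227.3 181.5] yang 1.753 [-4.9  1.2  4.7]
[0.04548886 0.80655782 0.10359312]
```

```bash
python3 -m jog '[{"x":0,"y":0,"z":0,"turn":-0.03,"hand":0},{"x":0,"y":0,"z":0,"turn":-0.03,"hand":0},{"x":0,"y":0,"z":0,"turn":-0.03,"hand":0},{"x":0,"y":0,"z":0,"turn":-0.02,"hand":0},{"x":0,"y":0,"z":0,"turn":-0.02,"hand":0},{"x":0,"y":0,"z":0,"turn":-0.02,"hand":0},{"x":0,"y":0,"z":0,"turn":0,"hand":0},{"x":0,"y":0,"z":0,"turn":0,"hand":0},{"x":0,"y":0,"z":0,"turn":0,"hand":0},{"x":0,"y":0,"z":0,"turn":0,"hand":0}]'; python3 -c "
from h import *
st();print(ctrl.read_state()['moment'])"
```

```text
t: 14.8
tcp_pos: [466.2, 227.3, 181.5]
orientation: [0.0, -0.019, 1.0, 0.0]
ft_force: [-4.4, -0.2, 6.5]
grip_width: 0.128
grasp_force: 70.6
14.8 [ 0.45 -0.   -0.01  1.56  0.    0.42] [466.2 227.3 181.5] yang 1.609 [-4.4 -0.2  6.5]
[-0.07434654  1.01133728  1.47834395]
```

The moment has risen to 1.5 N m, so the knob is at its stop. Releasing and rising.

```bash
python3 -m jog '[{"x":0,"y":0,"z":0,"turn":0,"hand":0.7},{"x":0,"y":0,"z":0,"turn":0,"hand":0.7},{"x":0,"y":0,"z":0,"turn":0,"hand":0.7},{"x":0,"y":0,"z":0,"turn":0,"hand":0.7},{"x":0,"y":0,"z":0,"turn":0,"hand":0.7},{"x":0,"y":0,"z":0.015,"turn":0,"hand":0.7},{"x":0,"y":0,"z":0.02,"turn":0,"hand":0.7},{"x":0,"y":0,"z":0.03,"turn":0,"hand":0.7},{"x":0,"y":0,"z":0.03,"turn":0,"hand":0.7},{"x":-0.02,"y":0,"z":0.03,"turn":0,"hand":0.7}]'; python3 -c "
from h import *
st()
a=cam('scene')['image'][130:280,300:450]
cv2.imwrite('pics/i.png',cv2.resize(a,None,fx=4,fy=4,interpolation=2)[:,:,::-1])"
```

```text
t: 15.63
tcp_pos: [448.0, 226.8, 305.7]
orientation: [-0.0, -0.017, 1.0, -0.0]
ft_force: [1.2, 1.0, 0.1]
grip_width: 0.7
grasp_force: 0.0
15.6333 [ 0.47  0.01  0.25  1.8  -0.    0.43] [448.  226.8 305.7] yang 1.605 [1.2 1.  0.1]
```

View pics/i.png

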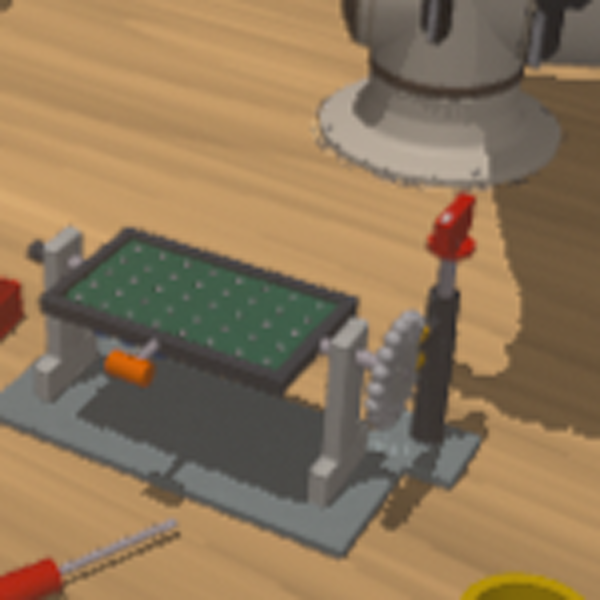

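The knob bar at (452,225) is turned in line with the stand's x axis, the rod is hidden in the wheel slot, the board is level and the gripper is clear. Handing in.

```bash
python3 -c "
from station import ctrl
print(ctrl.hand_in())"
```

```text
the job is handed in; nothing more can be done
None
```

The carrier is turned over with the solder side up and level by eye, and the red lock knob is turned clockwise to its stop. The robot is clear of everything and I handed the job in at about 15.6 s; it returned no verdict.

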